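# Swing out the prop leg and lower the checking-desk flap onto it

### The arm

A 7-joint arm with a two-finger parallel gripper is mounted at the origin on the work surface. World frame = base frame: x ahead of the robot, y to its left, z up, the work surface at z = 0. Lengths are in m, angles in degrees, forces in N, time in s.
With the tool pointing down it reaches from about 0.35 to 0.775 m from the base axis. Payload 3.1 kg.
Tool frame: the origin (TCP) lies on the centre line of the jaws, within the pads' length; the fingertips stand 17 mm ahead of it and the grasp point (between the pads) lies 2 mm behind it (robot.tip_reach is the distance from the TCP to the fingertips, in m); z points along the fingers, y is the line along which they close (so a half turn about z gives the same grasp; the last joint's range is limited). The gripper opens to 85 mm and grips with 20 to 120 N. Pads are 22 mm wide; open, the fingers measure 114 mm over their backs; the gripper's body (76 mm by 85 mm) begins 54 mm behind the grasp point. The pads swing forward as they close: fully open they stand 13 mm farther back than shut.
Start: joints at [-66.045, 17.813, 0.802, 86.603, -0.252, 75.585, -1.558], TCP at [0.244, 0.493, 0.248] pointing down, gripper open.
Joint ranges: [-154.91, 154.91], [-16.99, 109.72], [-72.82, 74.43], [7.12, 147.25], [-82.49, 262.49], [11.32, 116.49], [-174.64, 174.64]. Speed limits (degrees/s): [159.86, 159.86, 180, 180, 180, 180, 180].

### API

Orientations are given as [roll, pitch, yaw] about the fixed x, y, z axes, in that order (R = Rz(yaw) Ry(pitch) Rx(roll)).
In Python, from station import robot, fingers, vision, workorder, recognise gives the robot as it stands. Calls block until the motion is done:
- robot.move_to(position, orientation): joint-space move of the TCP to a pose.
- robot.line_to(position, orientation=None, velocity=0.15, f_stop=None): straight line of the TCP; orientation=None keeps the orientation; velocity is the mean speed in m/s. With f_stop (N) it stops when the force on the tool has changed by that much, and returns True; else False.
- robot.move_j(angles): joint-space move.
- fingers.gripper_to(opening, force=None): opening from 0.0 (shut) to 1.0 (fully open); force is the grip in N (None keeps the last); returns when the fingers have stopped.
- robot.pause(seconds).
- robot.inverse_kinematics(position, orientation): joint angles nearest the present ones, or None.
- vision.grab_frame(name): name is "side" or "top"; returns the picture (480x640x3 uint8, red, green, blue); there is no depth.
- vision.calibration(name): a dict with "mtx" (3x3 intrinsics, pixels), "k1" (the pictures are not rectified: a ray, as slopes to the right and down, at radius r is drawn at 1 + k1 r^2 times it, then the intrinsics apply), "extrinsics" (4x4, takes a point from world to camera coordinates). Camera axes: x right, y up, looking along -z (the intrinsics and any distortion apply to the point x, -y, -z); pixel columns grow to the right and rows downward; lengths in m; the calibration is good to about 2 mm. A picture is of the moment at which its call begins. calibration takes no time and is no camera call.
A pose or a line that the arm cannot do raises robot.PlanningError and nothing moves.
- workorder.close_job(): hands the job in; it is judged then, once.
Trained networks look in the newest picture that a camera, given by its name, has taken for a name from the list of things; names that differ only in an ending like _2 or _b are one class to them, and where a whole thing is asked for, a point or a joint stands for the part that bears it (a point fixed in the world has none). Each returns a list of dicts, best first, with "p" (0 to 1); they miss things now and then, are a little off and sometimes report something else, mostly with a low value. They report only what shows in the picture. A call takes as long as a camera call.
- recognise(label, camera): "rect" ([centre column, centre row, width, height] in pixels, round what is visible of it).
Readings, each from a call of its own:
- robot.current_time_s(): time.
- robot.current_joint_positions(): joint angles.
- robot.current_dq(): joint speeds.
- robot.current_joint_torque(): joint torques, N m.
- robot.current_tool_pos(): TCP position.
- robot.current_eef_rot(): TCP orientation.
- robot.current_contact_force(): force on the tool from outside, world axes, zero at the start.
- robot.current_torque(): the same for the moment, N m.
- robot.current_finger_gap(): opening from 0.0 (shut) to 1.0 (fully open).
- robot.current_gripper_force(): force on a finger pad.
Only numpy, scipy, OpenCV 4.12 (cv2) and the standard library are available. Lean on these libraries where they do the work, as an engineer would, in place of code of your own. Each camera call takes 0.05 s, during which the arm holds its last target. There are 200 camera calls.

### The job

The white checking desk on the bench needs its writing flap down so that an order can be checked on it. First swing the steel prop leg, which stands ajar under the closed flap, all the way out to its stop; then bring the flap over and lower it without slamming so that it lies level on the leg. Leave the jars, cartons and other things on the bench and in the desk standing where they are.

Things in the scene. Friction and masses are not known exactly. Their poses are not given: they have to be found in the camera images.
- desk: White desk fixed on the bench, 280 mm wide (y), 210 deep (x). Origin: on the bench, middle of the foot of its front face; +x points into the desk, z up. Solid base 126 mm high; on it two 12 mm side cheeks at y = +-134 mm, highest (265 mm) behind the closed flap's edge, and a back wall at x = 204 mm, 190 mm high. Open on top: the well behind the flap, floor at 130 mm, is empty up to x = 140 mm.
- leg (a joint): Steel gate leg 130 mm long, 18 thick, from just over the bench to 130 mm high; vertical hinge 22 mm before the desk's front, at desk y = -70 mm. 0 = folded along the front, pointing to desk +y; grows as its free end swings out (anticlockwise from above) to the hard stop at 1.571, straight out of the front (desk -x). Starts ajar. Stays where left; 1.5 N at the free end moves it.
- leg_hinge (a point): On the leg's hinge axis, at the height of the leg's top (130 mm).
- leg_tip (a point): Middle of the free end of the leg's top face: 130 mm from the hinge axis, 130 mm high.
- flap (a joint): White board 280 mm wide, 160 long, 12 thick, hinged at the top of the desk's front. 0 = closed, leaning back into the desk 0.489 rad past upright; grows coming over to the front: 0.489 = upright, 2.06 = level on the leg (underside 130 mm high). Damped, with friction: 3 to 5 N at its free edge brings it over; from 0.6 rad past upright it sinks alone, slowly (some 5 s), to 2.7 if nothing is under it.
- flap_edge (a point): Middle of the flap's free edge (mid thickness), 160 mm from its hinge. When closed it is the flap's highest edge, 271 mm above the bench, with a free well behind it.
- flap_hinge (a point): On the flap's hinge axis, middle of the width, 130 mm above the bench and in the plane of the desk's front face. The flap's outer face (its underside when lowered) passes through this axis.
- jar: Small closed jar, 40 mm across, 65 mm tall, standing on the bench in front of the desk beside the leg's swing, under where the flap will lie. Origin: centre of its underside. Not to be moved.
- vial_a: Small amber vial, 32 mm across, 55 mm tall, standing in the desk's well at the back. Origin: centre of its underside. Not to be moved.
- vial_b: A second such vial at the other end of the well. Not to be moved.
- carton: Cardboard carton 90 x 60 x 70 mm on the bench. Origin: centre of its underside. Not to be moved.
- saline: Plastic bottle, 60 mm across, 140 mm tall, on the bench. Origin: centre of its underside. Not to be moved.
- tape: Cardboard tape core, 90 mm across, 24 mm high, lying flat on the bench. Origin: centre of its underside. Not to be moved.
- marker: Black marker, 14 mm thick, about 125 mm long, lying on the bench. Origin: centre of its underside. Not to be moved.

How it is judged (in metres and radians):
On the way, in this order (a step that is already met when the one before it is completed fails the run):
1. the prop leg is swung out to its stop while the flap is still closed or nearly so (value of joint leg above 1.49 rad and value of joint flap below 0.4 rad), for 0.2 s.
2. the flap lies level (value of joint leg above 1.49 rad and value of joint flap between 2 and 2.12 rad), for 0.2 s.
At the end, for the whole second after the job is handed in: The leg is within 0.08 rad of its stop (joint above 1.49), the flap is at rest and level within 0.06 rad (joint between 2.00 and 2.12), and every bystander still lies or stands within 30 mm (marker 40 mm) of where it was; jars, vials, bottle and carton upright within 0.2 rad (all of step 2 and velocity of joint flap between -0.05 and 0.05 rad/s and distance of each of jar, vial_a, vial_b, carton, saline, tape from where it was at the start of the episode below 0.03 m and distance of marker from where it was at the start of the episode below 0.04 m and angle between each of jar, vial_a, vial_b, saline, carton's own z axis and vertical below 0.2 rad); the robot touches nothing.
It fails at once if the flap is slammed (faster than 2.5 rad/s) (velocity of joint flap above 2.5 rad/s).
It fails at once if a bystander is pushed more than 40 mm (marker 50 mm) or one that stands is tipped (distance of any of jar, vial_a, vial_b, carton, saline, tape from where it was at the start of the episode above 0.04 m or distance of marker from where it was at the start of the episode above 0.05 m or angle between any of jar, vial_a, vial_b, saline, carton's own z axis and vertical above 0.5 rad).
It also fails if it takes over 53 s, if anything falls off the work surface, if the arm or the gripper's body presses on something with over 40 N, if the wrist force passes 120 N, or if a joint passes its speed limit or range.

## Working session

There is one attempt and no reset: what is moved stays moved. The work goes in short steps, each a Python script; the robot and the scene stay as the last script left them, time stands still between calls to the robot, and variables do not carry over. Pictures are saved under pics/ and viewed, at most 10 in all, crops included, and the job is handed in when it is done.

```bash
mkdir -p pics; ls
cat > h.py <<'E'
import numpy as np, cv2
from station import robot, fingers, vision, workorder, recognise
def proj(P,cam):
    c=vision.calibration(cam);P=np.atleast_2d(np.array(P,float))
    E=np.array(c["extrinsics"]);q=P@E[:3,:3].T+E[:3,3]
    s=np.c_[q[:,0]/-q[:,2],-q[:,1]/-q[:,2]];r2=(s**2).sum(1,keepdims=True)
    s=s*(1+c["k1"]*r2);M=np.array(c["mtx"])
    return np.c_[s,np.ones(len(s))]@M.T[:,:2]
def ray(uv,cam):
    c=vision.calibration(cam);M=np.array(c["mtx"]);E=np.array(c["extrinsics"])
    d=np.linalg.inv(M)@[uv[0],uv[1],1];d=d[:2];s=d.copy()
    for _ in range(20): s=d/(1+c["k1"]*(s@s))
    R=E[:3,:3];return -R.T@E[:3,3], R.T@np.array([s[0],-s[1],-1])
def atz(uv,cam,z):
    o,d=ray(uv,cam);return o+d*(z-o[2])/d[2]
def snap(cam,fn):
    im=vision.grab_frame(cam);cv2.imwrite(fn,im[:,:,::-1]);return im
E
python3 - <<'E'
from h import *
for c in("side","top"):
    snap(c,f"pics/{c}0.png");k=vision.calibration(c);print(c,k["k1"],np.round(ray((320,240),c),3).tolist())
    for l in("desk","leg","flap","leg_tip","leg_hinge","flap_edge","flap_hinge","jar","vial","carton","saline","tape","marker"):
        print(l,[(np.round(r["rect"]).tolist(),round(r["p"],2)) for r in recognise(l,c)[:3]])
print(robot.current_time_s())
E
```

```text
pics
side -0.07913708838595222 [[0.44, -0.839, 0.8], [0.087, 0.733, -0.675]]
desk [([282.0, 169.0, 156.0, 164.0], 0.92), ([344.0, 189.0, 41.0, 71.0], 0.66)]
leg [([344.0, 189.0, 38.0, 73.0], 0.77)]
flap [([292.0, 147.0, 54.0, 118.0], 0.94), ([357.0, 242.0, 19.0, 34.0], 0.4)]
leg_tip [([343.0, 188.0, 39.0, 76.0], 0.93)]
leg_hinge [([343.0, 191.0, 39.0, 76.0], 0.73)]
flap_edge [([292.0, 148.0, 53.0, 121.0], 0.85)]
flap_hinge [([292.0, 150.0, 53.0, 126.0], 0.84), ([248.0, 143.0, 15.0, 24.0], 0.4)]
jar [([359.0, 242.0, 21.0, 32.0], 0.61)]
vial [([249.0, 143.0, 19.0, 22.0], 0.72)]
carton [([349.0, 382.0, 57.0, 58.0], 0.61)]
saline [([411.0, 341.0, 32.0, 67.0], 0.63)]
tape [([238.0, 449.0, 58.0, 60.0], 0.94)]
marker [([411.0, 419.0, 18.0, 17.0], 0.5)]
top -0.153069744325518 [[0.36, -0.166, 1.16], [0.166, 0.032, -0.986]]
desk [([182.0, 268.0, 184.0, 156.0], 0.6)]
leg [([204.0, 207.0, 71.0, 39.0], 0.93), ([434.0, 249.0, 38.0, 51.0], 0.66)]
flap [([183.0, 248.0, 167.0, 56.0], 0.9)]
leg_tip [([205.0, 208.0, 74.0, 35.0], 0.74), ([183.0, 247.0, 161.0, 59.0], 0.16)]
leg_hinge [([205.0, 206.0, 70.0, 42.0], 0.92), ([407.0, 196.0, 30.0, 28.0], 0.62)]
flap_edge [([181.0, 246.0, 164.0, 61.0], 0.88)]
flap_hinge [([183.0, 245.0, 163.0, 61.0], 0.65)]
jar [([279.0, 209.0, 20.0, 19.0], 0.86)]
vial [([138.0, 298.0, 26.0, 20.0], 0.6), ([218.0, 314.0, 18.0, 17.0], 0.57)]
carton [([435.0, 251.0, 38.0, 51.0], 0.81), ([203.0, 207.0, 73.0, 41.0], 0.39)]
saline [([408.0, 193.0, 31.0, 32.0], 0.9)]
tape [([464.0, 336.0, 43.0, 38.0], 0.8)]
marker [([473.0, 220.0, 42.0, 36.0], 0.53)]
1.4
```

View pics/side0.png

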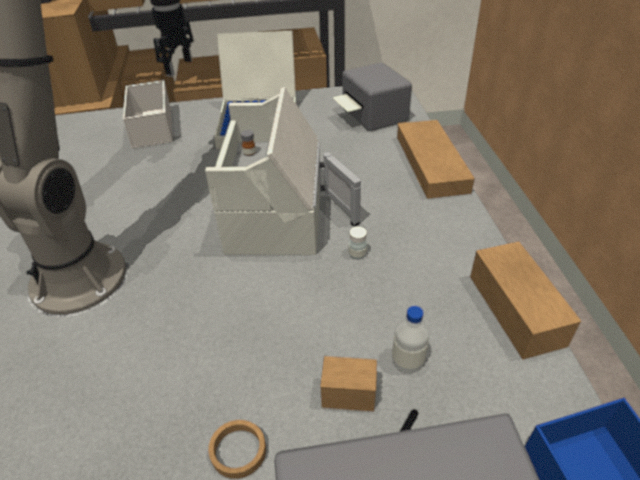

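View pics/top0.png

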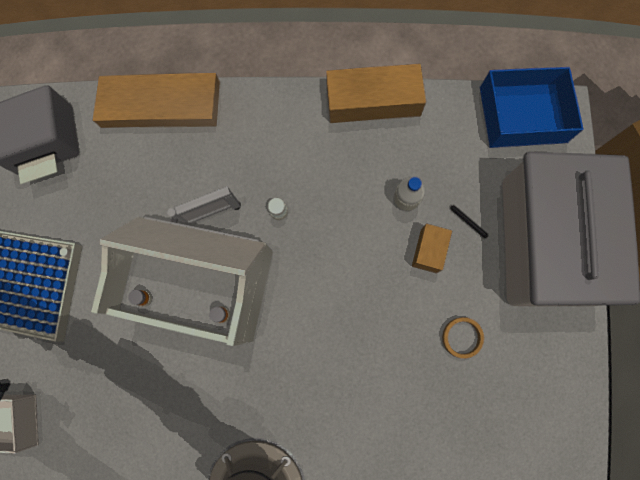

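Side view: the desk sits at (270,170) with the flap facing away from the robot, the leg ajar at (340,190) and the jar at (358,243). Top view: the flap's free edge runs about (102,243)–(248,270), the leg from hinge (175,212) to tip (235,195), and the jar is at (277,208).

Run:
```python
import cv2
t=cv2.imread("pics/top0.png")[170:350,80:300];s=cv2.imread("pics/side0.png")[80:270,200:380]
cv2.imwrite("pics/c_t.png",cv2.resize(t,None,fx=3.3,fy=3.3,interpolation=2));cv2.imwrite("pics/c_s.png",cv2.resize(s,None,fx=3,fy=3,interpolation=2))
```

```text
(no output)
```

View pics/c_t.png

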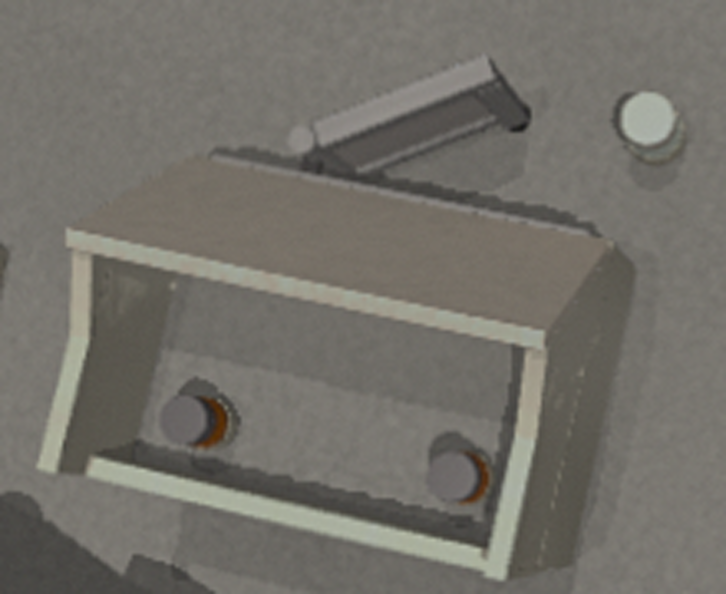

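View pics/c_s.png

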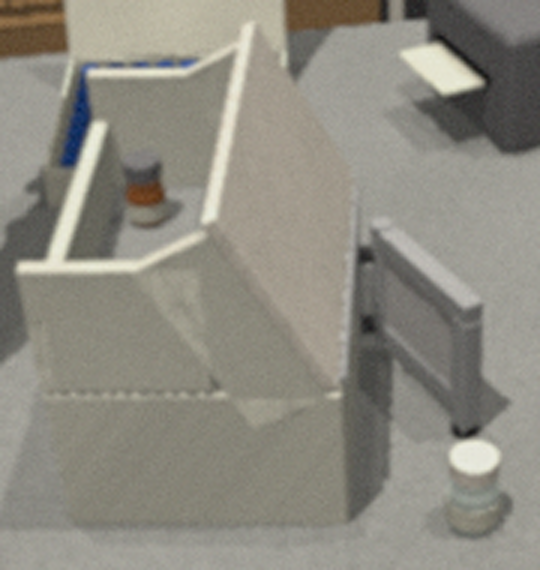

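Crops show the closed flap's outer edge at top-image (100,240)–(245,271), the hinge line at (144,216)–(265,243), leg hinge (172,212), leg tip (228,190) and jar lid (276,206). I'll fit the desk pose from these.

```bash
cat >> h.py <<'E'
def D(p,P): # desk -> world
    x,y,t=p;P=np.atleast_2d(np.array(P,float));c,s=np.cos(t),np.sin(t)
    return np.c_[x+c*P[:,0]-s*P[:,1],y+s*P[:,0]+c*P[:,1],P[:,2]]
E
python3 - <<'E'
from h import *
from scipy.optimize import least_squares
T=[((.0752,-.14,.2713),(100,240.3)),((.0752,.14,.2713),(245.2,271.5)),((0,-.14,.13),(144.2,216.1)),((0,.14,.13),(265.5,243.3)),((-.022,-.07,.13),(171.8,211.8))]
S=[((.0752,.14,.2713),(271,155)),((.0752,-.14,.2713),(285,89)),((0,.14,.13),(314.3,207.7)),((0,.14,0),(315,254)),((.21,.14,0),(225,254))]
def f(p): return np.r_[(proj(D(p,[a for a,_ in T]),"top")-[b for _,b in T]).ravel(),(proj(D(p,[a for a,_ in S]),"side")-[b for _,b in S]).ravel()]
r=least_squares(f,[.5,.2,3.0],loss="soft_l1");p=r.x;print(p.tolist(),np.degrees(p[2]));print(np.round(f(p).reshape(-1,2),1).tolist())
np.save("p.npy",p)
inv=lambda w:np.linalg.inv([[np.cos(p[2]),-np.sin(p[2])],[np.sin(p[2]),np.cos(p[2])]])@(np.array(w)[:2]-p[:2])
tip=atz((228.5,190.6),"top",.13);d=inv(tip)-[-.022,-.07];print("tip",tip,inv(tip),"leg",np.arctan2(-d[0],d[1]),np.hypot(*d))
print("jar",atz((276.4,205.8),"top",.065),inv(atz((276.4,205.8),"top",.065)))
for n,q in(("hinge",(-.022,-.07,.13)),("tipend",(-.152,-.07,.13)),("edge closed",(.0752,0,.27)),("edge open",(-.16,0,.13)),("edge up",(0,0,.29))): print(n,D(p,[q])[0])
print(robot.current_eef_rot(),robot.current_contact_force(),robot.tip_reach)
E
```

```text
[0.5515418399743027, 0.11541835950726839, 2.9551431548377174] 169.31723062917635
[[-0.5, -1.5], [0.3, -0.3], [-5.9, -0.3], [0.3, -0.6], [-0.1, 0.4], [-0.2, -1.4], [-0.4, -1.8], [-0.9, 3.8], [0.7, 2.6], [-2.2, 2.0]]
tip [0.63421804 0.06142498 0.13      ] [-0.09125211  0.03773182] leg 0.5713108389584586 0.128070295728053
jar [ 0.61841624 -0.03282472  0.065     ] [-0.09319536  0.13327724]
hinge [0.58613653 0.180127   0.13      ]
tipend [0.71388344 0.15602875 0.13      ]
edge closed [0.47764516 0.12935827 0.27      ]
edge open [0.70876881 0.08575898 0.13      ]
edge up [0.55154184 0.11541836 0.29      ]
[1.79998492e+02 2.08492648e-03 1.53657494e+02] [-0.61901621 -0.10153276  0.04488116] 0.017
```

Run:
```python
from h import *
p=np.load("p.npy");rot=[180,0,100]
def at(a,r,o,z):
    u=np.array([-np.sin(a),np.cos(a)]);n=np.array([-np.cos(a),-np.sin(a)])
    q=np.array([-.022,-.07])+r*u-o*n; return D(p,[[*q,z]])[0]
fingers.gripper_to(0.0)
robot.line_to([.244,.493,.36],velocity=.3)
s=at(.57,.1,.036,.36);print(s)
robot.move_to(s,rot)
print(robot.line_to([*s[:2],.1],velocity=.15,f_stop=5))
for a in np.arange(.62,1.60,.1):
    h=robot.line_to(at(a,.1,.026,.1),velocity=.1,f_stop=12)
    if h: print("stop",a);break
for o in (.024,.020,.016,.012,.008):
    if h: break
    h=robot.line_to(at(1.571,.1,o,.1),velocity=.04,f_stop=12)
print(h,o,robot.current_contact_force(),robot.current_tool_pos(),robot.current_time_s())
snap("top","pics/top1.png")
```

```text
[0.59017376 0.07392106 0.36      ]
True
False 0.008 [ -6.6152893  -15.41580386  10.46921999] [0.6836     0.13861266 0.1027556 ] 10.1833
```

View pics/top1.png

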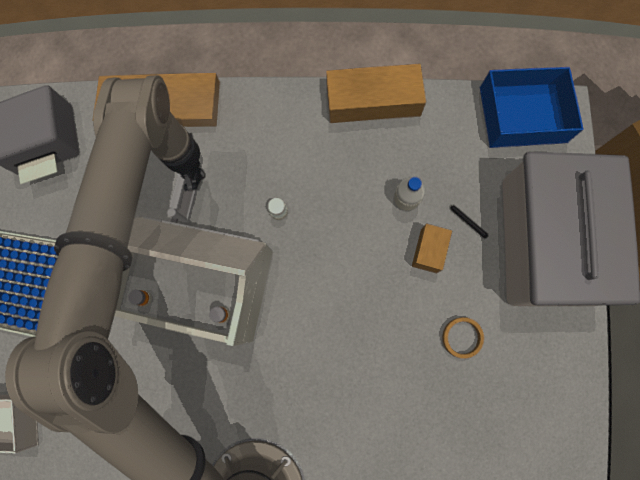

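The arm now sits at the leg near (188,190), and the leg appears to point straight out. I'll back off, raise and check it.

Run:
```python
from h import *
p=np.load("p.npy")
t=robot.current_tool_pos();d=D(p,[[0,.03,0]])[0]-D(p,[[0,0,0]])[0]
q=np.array(t)+d;robot.line_to(q,velocity=.1)
robot.line_to([q[0],q[1],.34],velocity=.25)
s=D(p,[[.118,.0,.33]])[0];print(s)
robot.move_to(s,[180,0,100]);print(robot.current_time_s())
im=snap("top","pics/top2.png");print(robot.current_contact_force())
print(proj(D(p,[(-.152,-.07,.13),(-.022,-.07,.13)]),"top"))
im2=snap("side","pics/s2.png")
a=cv2.resize(im[150:270,120:320],None,fx=3,fy=3);b=cv2.resize(im2[60:270,200:400],None,fx=1.8,fy=1.8)
o=np.zeros((378,600,3),np.uint8);o[:360]=a
cv2.imwrite("pics/c2.png",np.vstack([o[:360,:,::-1]])) ;cv2.imwrite("pics/c2s.png",b[:,:,::-1])
```

```text
[0.43558695 0.13729215 0.33      ]
12.9
[-0.69847182  0.53756629 -0.33875191]
[[187.48921137 154.24455352]
 [171.69695211 212.22020793]]
```

View pics/c2.png

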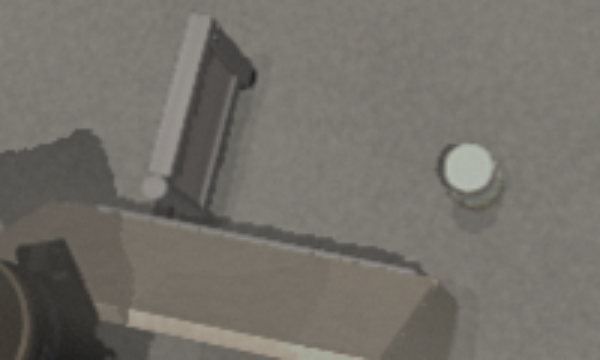

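View pics/c2s.png

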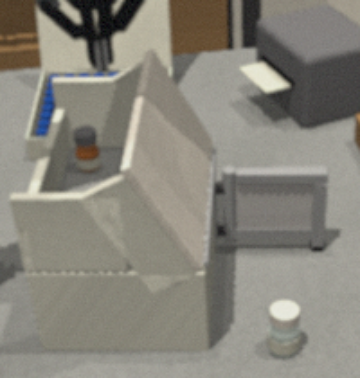

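The leg tip is at (187,155), against a prediction of (187.5,154) at the stop, so the leg is fully out; jar and vials are unmoved. Next, push the flap over from behind.

Run:
```python
from h import *
p=np.load("p.npy")
W=lambda x,z:D(p,[[x,0,z]])[0]
print(robot.line_to(W(.118,.252),velocity=.1,f_stop=15))
for x in (.09,.06,.03,0,-.03,-.06,-.075):
    h=robot.line_to(W(x,.255),velocity=.07,f_stop=25)
    print(x,h,np.round(robot.current_contact_force(),1))
    if h: break
print(robot.current_tool_pos(),robot.current_time_s())
snap("side","pics/s3.png")
```

```text
False
0.09 False [-1.9  1.   1.1]
0.06 True [-3.2  0.3  6.6]
[0.47731995 0.13005213 0.25739135] 14.8083
```

View pics/s3.png

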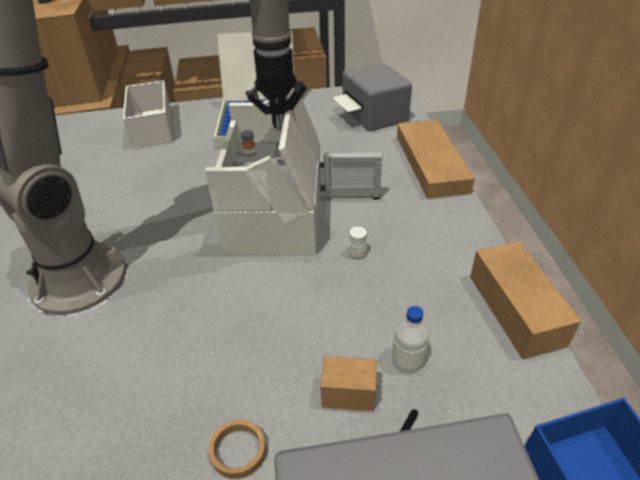

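The flap is partly raised, with its edge near (290,100). The finger linkage, which spreads across the flap, is touching that edge. I'll back off, turn the gripper 90° and push again a bit higher.

Run:
```python
from h import *
p=np.load("p.npy");W=lambda x,z:D(p,[[x,0,z]])[0]
robot.line_to(W(.118,.256),velocity=.15)
robot.line_to(W(.118,.33),velocity=.2)
yaw=np.degrees(p[2])-180
robot.move_to(W(.118,.33),[180,0,yaw]);print(np.round(robot.current_joint_positions(),0))
print(robot.line_to(W(.118,.258),velocity=.12,f_stop=15))
for x,z in ((.09,.258),(.06,.268),(.03,.275),(0,.275),(-.03,.272),(-.06,.265),(-.085,.255)):
    h=robot.line_to(W(x,z),velocity=.06,f_stop=35)
    print(x,h,np.round(robot.current_contact_force(),1))
    if h: break
print(robot.current_tool_pos(),robot.current_time_s())
snap("side","pics/s4.png")
```

```text
[ -54.    5.   38.   92.   -3.   84. -117.]
False
0.09 False [-1.   0.2  0.2]
0.06 False [ 1.3 -0.2  0.5]
0.03 False [-0.4 -0.1 -0.2]
0 False [ 0.5 -0.8  0.1]
-0.03 False [0.1 0.6 0.6]
-0.06 False [ 0.  -0.2 -0.4]
-0.085 False [ 0.3  0.2 -0.6]
[0.63554151 0.09924775 0.25485775] 22.7583
```

View pics/s4.png

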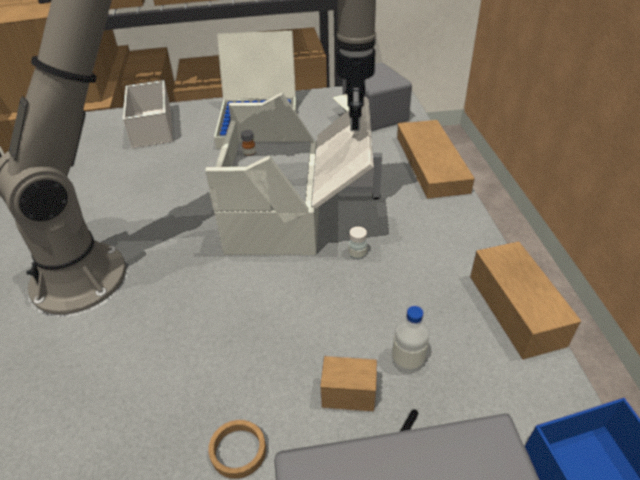

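The flap is well past upright, with its edge near (365,150), and is sinking alone. I'll raise the arm clear, wait and check.

Run:
```python
from h import *
p=np.load("p.npy");W=lambda x,z:D(p,[[x,0,z]])[0]
robot.line_to(W(-.085,.33),velocity=.2)
robot.move_to(W(.12,.36),[180,0,np.degrees(p[2])-180])
robot.pause(5)
a=snap("side","pics/s5.png");robot.pause(1);b=snap("side","pics/s6.png")
print("diff",np.abs(a.astype(int)-b).max(),robot.current_time_s(),proj(D(p,[(-.16,.14,.13),(-.16,-.14,.13),(-.16,.14,.142),(-.16,-.14,.142)]),"side"))
cv2.imwrite("pics/c6.png",cv2.resize(b[60:270,200:400],None,fx=2.8,fy=2.8)[:,:,::-1])
```

```text
diff 32 30.275 [[391.09625592 211.77430221]
 [383.85062504 139.8813066 ]
 [391.45664282 207.22265827]
 [384.09488622 135.65633518]]
```

View pics/c6.png

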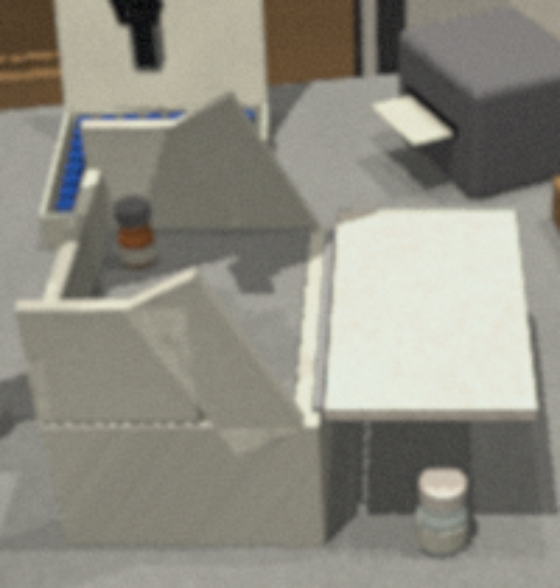

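The flap lies level: its near corner is at (391,207), as predicted for level, and the jar and vials are standing. The arm is clear, so I'll hand in.

```bash
python3 -c "
from h import *
robot.pause(1);print(workorder.close_job())"
```

```text
the job is handed in; nothing more can be done
None
```

The leg is out at its stop, the flap lies level on it (both checked in the camera pictures), and the job is handed in; `close_job` returned no verdict.

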